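# Call out the unseated sample tube, seat it and clear the touch-free switch

### The arm

A 6-joint arm with a two-finger parallel gripper is mounted at the origin on the work surface. World frame = base frame: x ahead of the robot, y to its left, z up, the work surface at z = 0. Lengths are in m, angles in rad, forces in N, time in s.
With the tool pointing down it reaches from about 0.35 to 0.875 m from the base axis. Payload 4.2 kg.
Tool frame: the origin (TCP) lies on the mounting face of the last link; the fingertips stand 182 mm ahead of it and the grasp point (between the pads) lies 164 mm ahead of it; z points along the fingers, y is the line along which they close (so a half turn about z gives the same grasp; the last joint's range is limited). The gripper opens to 87 mm and grips with 3 to 60 N. Pads are 19 mm wide; open, the fingers measure 117 mm over their backs; the gripper's body (75 mm by 190 mm) begins 51 mm behind the grasp point.
Start: joints at [-0.926, 0.385, 0.008, 0, -1.194, -0.259], TCP at [0.235, -0.579, 0.405] pointing down, gripper open.
Joint ranges: [-3.14, 3.14], [-1.21, 2.06], [-1.07, 1.41], [-3.16, 2.05], [-2.99, -0.16], [-3.1, 3.1]. Speed limits (rad/s): [2.79, 2.79, 3.14, 3.14, 3.14, 3.14].

### API

Orientations are given as a unit quaternion [x, y, z, w].
In Python, from plant import robot gives the robot as it stands.
- The arm moves only by the tool step_arm, never from a script. Its arguments are lists of equal length, an entry for each row: "travel": the shift along the world's x, y, z in cm, a list of three; "turn": the turn about the world's z in degrees; "grip": the opening, from -1 (shut) to 1 (fully open). A call has 1 to 20 rows; each row shifts and turns the commanded pose from where the row before left it; what a row does not reach is not made up. A row lasts 1/10 s, in which the tool goes at most 50 mm and 8.59 degrees, less where a joint would pass 70% of its speed; a pose out of reach is approached as far as the arm can. A call is refused whole if a number of a shift passes 5 or a number of a turn 8.59, either way. A call with a gripper value outside its range is refused whole. The fingers move at their own pace and stop on an object; "force" is the grip in N (left out, the last holds). Time passes only in rows, so rows that do not move let the fingers close. It gives the time, the measured TCP pose, the force, the opening and the grip force at its end, in the units of the state.
- robot.get_state(): the state, without advancing time (a new reading comes with each control period).
- robot.snapshot(name): name is "side" or "top" or "wrist"; returns a dict with "image" (384x512x3 uint8, red, green, blue), "fx", "fy", "cx", "cy" (pixels), "camera_from_world" (4x4, takes a point from world to camera coordinates); the wrist camera has in their place "T_tool_cam" (4x4, takes a point from camera to tool coordinates, whose origin is the TCP and whose axes are the flange's). Camera axes: x right, y down, z forward; pixel columns grow to the right and rows downward; lengths in m; the calibration is good to about 2 mm. A picture is of the moment at which its call begins: read the wrist's pose just before it. There is no depth.
- robot.finish_job(): hands the job in; it is judged then, once.
The state is a dict: "time_s": time; "joint_positions": joint angles; "dq": joint speeds; "tau": joint torques, N m; "ee_pos": TCP position; "tool_rot": TCP orientation; "wrist_force": force on the tool from outside, world axes, zero at the start; "wrist_torque": the same for the moment, N m; "grip_width": finger opening in m; "finger_force": force on a finger pad.
Only numpy, scipy, OpenCV 4.12 (cv2) and the standard library are available. Lean on these libraries where they do the work, as an engineer would, in place of code of your own. Each camera call takes 0.05 s, during which the arm holds its last target. There are 200 camera calls.

### The job

One of the large capped tubes in the grey rack has not gone fully down and stands higher than the rest. Point it out for the overhead camera: hold your fingertips just above the middle of its cap, no more than about 3 cm up and without touching it, for two seconds; then press it down gently with the fingertips until it is fully home, level with the others. Finally acknowledge at the touch-free switch by holding your fingertips just above its round dark window, again within about 3 cm and never touching the switch, for two seconds; do not lift any tube and leave the other tubes, the bottles and the marker where they are.

Things in the scene. Friction and masses are not known exactly. Their poses are not given: they have to be found in the camera images.
- rack: Fixed grey tube rack, 108 (x) x 158 (y) x 70 mm high, origin at the centre of its underside on the table. Two rows of three holes, at x = -25 and +25 mm, y = -50, 0 and +50 mm in its frame; five hold tubes, one is empty. The rack may stand on either side of the table, turned up to 30 degrees.
- tube_raised_cap (a point): Centre of the top face of the cap of the tube that stands too high. It is a clear 50 ml screw-cap tube, 29 mm in diameter and 115 mm long overall, with a flat yellow cap 34 mm in diameter and 14 mm high, exactly like its neighbours. It starts with its cap top 140 to 148 mm above the table; fully home it is at 120 mm, like the other four. The point's z axis points up.
- tube_raised (a joint): How far the raised tube stands above its seated position, in m: 0.020 to 0.028 at the start, 0 when fully home on the rack's floor (a hard stop). It slides only straight up and down, stays where it is left, and needs about 4 N to move (a little more at speed). Below 0.004 counts as fully home.
- tube_a_cap (a point): Centre of the cap top of one of the four tubes already fully home, 120 mm above the table; same tube and cap as the raised one. Can be pulled up but not pushed further down. Leave alone.
- tube_b_cap (a point): Centre of the cap top of one of the four tubes already fully home, 120 mm above the table; same tube and cap as the raised one. Can be pulled up but not pushed further down. Leave alone.
- tube_c_cap (a point): Centre of the cap top of one of the four tubes already fully home, 120 mm above the table; same tube and cap as the raised one. Can be pulled up but not pushed further down. Leave alone.
- tube_d_cap (a point): Centre of the cap top of one of the four tubes already fully home, 120 mm above the table; same tube and cap as the raised one. Can be pulled up but not pushed further down. Leave alone.
- switch: Fixed touch-free switch: a low grey housing 84 (x) x 64 (y) x 40 mm on a 92 x 72 mm foot, origin at the centre of its underside on the table, with a round dark window in a steel ring on its top. It stands on the other side of the table from the rack. Must not be touched.
- switch_window (a point): Centre of the top face of the switch's round dark window, 33 mm in diameter, 45 mm above the table. z axis up.
- bottle_tall: Loose bottle, 44 mm in diameter, 88 mm high, beyond the switch; origin at the centre of its underside.
- bottle_small: Loose small bottle, 34 mm in diameter, 62 mm high, beside the switch; origin at the centre of its underside.
- jar: Loose lidded jar, 48 mm in diameter, 45 mm high, on the other side of the switch; origin at the centre of its underside.
- marker: Loose black marker pen lying in front of the rack, 125 x 11 x 14 mm, long along its x axis; origin at the middle of its underside.
Things that resemble listed ones, but are neither listed nor needed, are in the scene too. What is shaped like the jar but red is not meant. What is shaped like the part that bears tube_raised_cap but blue is not meant.

How it is judged:
On the way, in this order (a step that is already met when the one before it is completed fails the run):
1. fingertips dwell just above the raised tube's cap (grasp point within 20 mm of its axis and 10 to 70 mm above it), the tube untouched and not yet moved (horizontal distance between the grasp point and tube_raised_cap below 0.02 m and z of the grasp point in the frame of tube_raised_cap between 0.01 and 0.07 m and distance of tube_raised_cap from where it was at the start of the episode below 0.003 m and not (contact force between any of the fingers, the arm and tube_raised above 0.3 N)), for 1.5 s.
2. the raised tube is pressed fully home (within 4 mm) (value of joint tube_raised below 0.004 m), for 0.2 s.
3. fingertips dwell just above the switch's window (grasp point within 20 mm of its centre and 10 to 70 mm above it) without touching (horizontal distance between the grasp point and switch_window below 0.02 m and z of the grasp point in the frame of switch_window between 0.01 and 0.07 m), for 1.5 s.
At the end, for the whole second after the job is handed in: The raised tube is within 4 mm of fully home, the other four tubes within 6 mm of where they were, and the bottles, jar and marker at rest within 20 mm of where they were (value of joint tube_raised below 0.004 m and distance of each of tube_a_cap, tube_b_cap, tube_c_cap, tube_d_cap from where it was at the start of the episode below 0.006 m and distance of each of bottle_tall, bottle_small, jar, marker from where it was at the start of the episode below 0.02 m and linear speed of each of bottle_tall, bottle_small, jar, marker below 0.02 m/s); the robot touches nothing.
It fails at once if the raised tube is pulled up instead of pressed down (value of joint tube_raised above 0.034 m).
It fails at once if another tube is pulled up or displaced by more than 6 mm (distance of any of tube_a_cap, tube_b_cap, tube_c_cap, tube_d_cap from where it was at the start of the episode above 0.006 m).
It fails at once if a cap is pressed harder than 45 N (contact force between the fingers and tube_raised above 45 N).
It fails at once if the switch is touched (contact force between any of the fingers, the arm and switch above 0.3 N).
It fails at once if a bottle, the jar or the marker is moved more than 20 mm, or tipped (distance of any of bottle_tall, bottle_small, jar, marker from where it was at the start of the episode above 0.02 m or angle between any of bottle_tall, bottle_small, jar, marker's own z axis and vertical above 0.35 rad).
It also fails if it takes over 48 s, if anything falls off the work surface, if the arm or the gripper's body presses on something with over 40 N, if the wrist force passes 120 N, or if a joint passes its speed limit or range.

## Working session

There is one attempt and no reset: what is moved stays moved. The work goes in short steps, Python scripts to look and compute and a tool call to move; the robot and the scene stay as the last step left them, time stands still between calls to the robot, and variables do not carry over. Pictures are saved under pics/ and viewed, at most 10 in all, crops included, and the job is handed in when it is done.

Besides the shell and the picture viewer there is one more tool, called after "Request:" as name([rows], argument=value, ...), one row to a line, values as JSON. step_arm: Moves the arm, as the interface text tells. Its arguments: {"type":"object","properties":{"travel":{"type":"array"},"turn":{"type":"array"},"grip":{"type":"array"},"force":{"type":"number"}},"required":["travel","turn","grip"]}

```bash
mkdir -p pics; cat > h.py <<'E'
import numpy as np,cv2,json
from plant import robot
def snap(n,f):
    s=robot.snapshot(n);cv2.imwrite(f'pics/{f}.png',s['image'][:,:,::-1])
    np.savez(f'pics/{f}.npz',**{k:v for k,v in s.items() if k!='image'});return s
def onplane(f,u,v,z):
    c=np.load(f'pics/{f}.npz');T=np.linalg.inv(c['camera_from_world'])
    d=T[:3,:3]@[(u-c['cx'])/c['fx'],(v-c['cy'])/c['fy'],1];o=T[:3,3]
    return o+d*(z-o[2])/d[2]
def proj(f,p):
    c=np.load(f'pics/{f}.npz');q=c['camera_from_world']@np.r_[p,1]
    return np.r_[c['cx']+c['fx']*q[0]/q[2],c['cy']+c['fy']*q[1]/q[2]]
E
python3 - <<'E'
from h import *
a=snap('top','t0')['image'];b=snap('side','s0')['image']
for n,i in(('t0b',a),('s0b',b)): cv2.imwrite(f'pics/{n}.png',cv2.resize(i[:,:,::-1],(800,600),interpolation=cv2.INTER_CUBIC))
for f in('t0','s0'): print(np.linalg.inv(np.load(f'pics/{f}.npz')['camera_from_world'])[:3,3])
print(robot.get_state())
E
```

```text
[0.43822042 0.01601923 0.87139107]
[0.03414561 0.5643396  0.71001506]
{'time_s': 0.1, 'joint_positions': array([-9.26396247e-01,  3.85454737e-01,  6.82544019e-03, -3.87920481e-04,
       -1.19398712e+00, -2.58641499e-01]), 'dq': array([-0.00098896, -0.00237638,  0.00413375,  0.00046925,  0.00049701,
       -0.00090326]), 'tau': array([-2.90934877e-04, -3.91691780e+01,  1.87933856e+01,  4.23194200e+00,
        1.34366963e-02, -8.20145692e-05]), 'ee_pos': array([ 0.23515667, -0.57889566,  0.40381533]), 'tool_rot': array([-1.91615294e-01,  9.81469673e-01,  8.97509727e-04, -2.34863724e-04]), 'wrist_force': array([-0.21805168,  0.17097027,  0.12478681]), 'wrist_torque': array([ 0.01774452, -0.00266056,  0.01019996]), 'finger_force': 0.0, 'grip_width': 0.0872866811162354}
```

View pics/t0b.png

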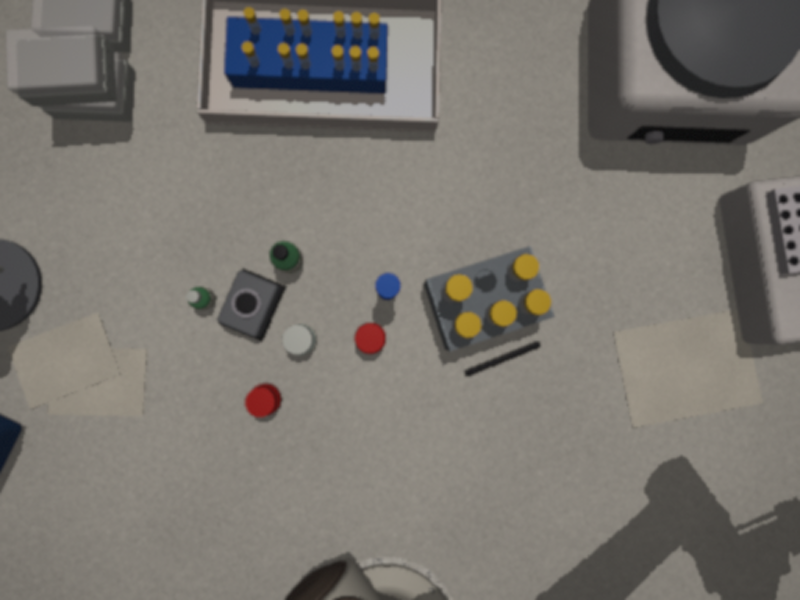

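View pics/s0b.png

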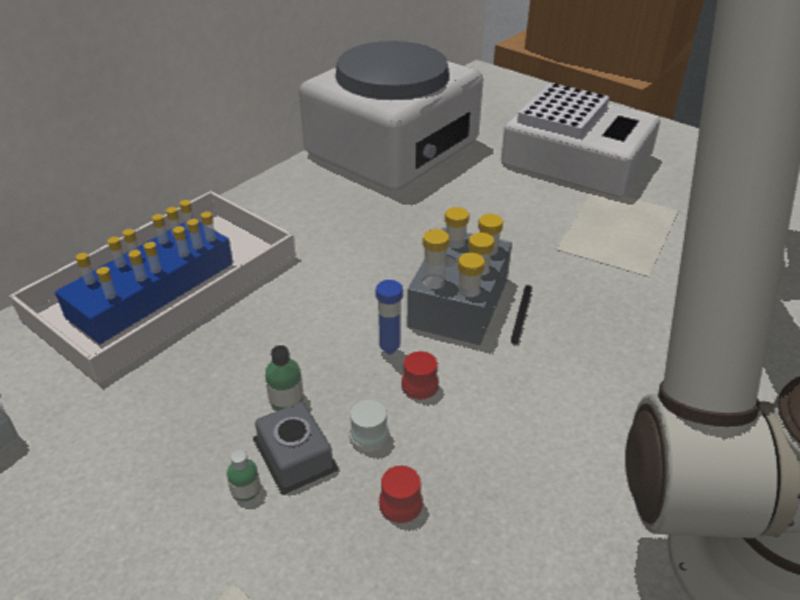

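Both views show the five yellow caps (top, 800-px scale: 459,288; 527,266; 468,325; 504,313; 538,301), the switch window near (246,303), and a blue decoy tube between the switch and the rack. Next I triangulate the cap heights.

```bash
python3 - <<'E'
from h import *
import scipy.optimize as so
def blobs(f,box):
    i=cv2.imread(f'pics/{f}.png');h=cv2.cvtColor(i,cv2.COLOR_BGR2HSV)
    m=cv2.inRange(h,(18,120,60),(32,255,255));x0,y0,x1,y1=box
    k=np.zeros_like(m);k[y0:y1,x0:x1]=m[y0:y1,x0:x1]
    n,l,s,c=cv2.connectedComponentsWithStats(k)
    return [(c[j].round(1),s[j]) for j in range(1,n) if s[j][4]>20]
for f,b in(('t0',(260,150,370,240)),('s0',(255,125,340,210))):
    print(f,[(list(c),list(s)) for c,s in blobs(f,b)])
T={'NW':(459,288),'NE':(527,266),'S1':(468,325),'S2':(504,313),'S3':(538,301)}
S={'NW':(435,236),'NE':(456,213),'S1':(471,260),'S2':(481,241),'S3':(490,221)}
for k in T:
    t=np.array(T[k])*.64;s=np.array(S[k])*.64
    r=so.least_squares(lambda p:np.r_[proj('t0',p)-t,proj('s0',p)-s],[.45,-.15,.12])
    print(k,r.x.round(4),r.fun.round(1), onplane('t0',*t,.12).round(4),onplane('t0',*t,.144).round(4))
print('win',onplane('t0',246*.64,303*.64,.045))
for n,u,v,z in(('tall',285,252,.088),('small',198,297,.062),('jar',298,340,.045),('blue',388,286,.115),('red',370,338,.045)):print(n,onplane('t0',u*.64,v*.64,z).round(3))
i=cv2.imread('pics/t0.png')[150:240,255:370];j=cv2.imread('pics/s0.png')[125:225,250:340]
cv2.imwrite('pics/c.png',np.hstack([cv2.resize(i,(460,360),interpolation=3),cv2.resize(j,(324,360),interpolation=3)]))
E
```

```text
t0 [([np.float64(336.1), np.float64(170.6)], [np.int32(328), np.int32(163), np.int32(17), np.int32(16), np.int32(217)]), ([np.float64(293.2), np.float64(183.9)], [np.int32(285), np.int32(176), np.int32(17), np.int32(17), np.int32(229)]), ([np.float64(343.7), np.float64(193.0)], [np.int32(336), np.int32(185), np.int32(17), np.int32(17), np.int32(219)]), ([np.float64(321.6), np.float64(200.2)], [np.int32(313), np.int32(192), np.int32(18), np.int32(17), np.int32(231)]), ([np.float64(299.0), np.float64(207.5)], [np.int32(291), np.int32(200), np.int32(17), np.int32(17), np.int32(225)])]
s0 [([np.float64(291.8), np.float64(138.5)], [np.int32(285), np.int32(133), np.int32(15), np.int32(13), np.int32(159)]), ([np.float64(306.9), np.float64(156.5)], [np.int32(293), np.int32(137), np.int32(29), np.int32(40), np.int32(566)]), ([np.float64(278.7), np.float64(153.3)], [np.int32(271), np.int32(147), np.int32(17), np.int32(14), np.int32(197)])]
NW [ 0.5022 -0.0825  0.1447] [-0.1 -0.2  0.2  0. ] [ 0.5039 -0.0861  0.12  ] [ 0.5018 -0.0828  0.144 ]
NE [ 0.5366 -0.1782  0.1174] [-0. -0.  0.  0.] [ 0.5362 -0.1775  0.12  ] [ 0.5331 -0.1713  0.144 ]
S1 [ 0.4548 -0.0993  0.1184] [ 0.  0. -0.  0.] [ 0.4549 -0.099   0.12  ] [ 0.4543 -0.0953  0.144 ]
S2 [ 0.4723 -0.1484  0.114 ] [ 0.  0. -0.  0.] [ 0.4721 -0.1471  0.12  ] [ 0.471  -0.1419  0.144 ]
S3 [ 0.4893 -0.1943  0.1158] [ 0.1  0.2 -0.2  0. ] [ 0.4894 -0.1928  0.12  ] [ 0.4877 -0.1861  0.144 ]
win [0.48023361 0.21270998 0.045     ]
tall [0.55  0.152 0.088]
small [0.486 0.276 0.062]
jar [0.429 0.136 0.045]
blue [0.504 0.009 0.115]
red [0.434 0.032 0.045]
```

View pics/c.png

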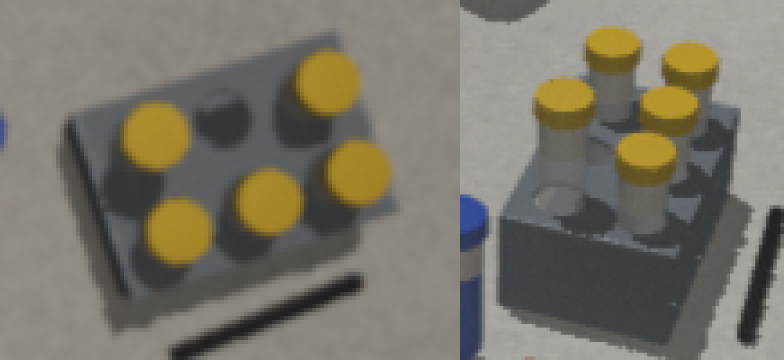

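The raised tube is the north-west cap at (0.502, −0.082, 0.145); the rack grid agrees. First I close the fingers and move above it at height.

Request:
step_arm([
  [1.7, 3.1, 0],
  [1.7, 3.1, 0],
  [1.7, 3.1, 0],
  [1.7, 3.1, 0],
  [1.7, 3.1, 0],
  [1.7, 3.1, 0],
  [1.7, 3.1, 0],
  [1.7, 3.1, 0],
  [1.7, 3.1, 0],
  [1.7, 3.1, 0],
  [1.7, 3.1, 0],
  [1.7, 3.1, 0],
  [1.7, 3.1, 0],
  [1.7, 3.1, 0],
  [1.7, 3.1, 0],
  [1.2, 3.2, 0],
  [0, 0, 0],
  [0, 0, 0],
], turn=[0, 0, 0, 0, 0, 0, 0, 0, 0, 0, 0, 0, 0, 0, 0, 0, 0, 0], grip=[-1, -1, -1, -1, -1, -1, -1, -1, -1, -1, -1, -1, -1, -1, -1, -1, -1, -1])

```text
time_s: 1.9
ee_pos: [0.5022, -0.0814, 0.4043]
tool_rot: [-0.192, 0.981, 0.0, -0.001]
wrist_force: [-0.3, -0.2, -0.3]
grip_width: 0.0005
finger_force: 0.0
```

Request:
step_arm([
  [0, 0, -1.5],
  [0, 0, -1.5],
  [0, 0, -1.5],
  [0, 0, -1.5],
  [0, 0, 0],
  [0, 0, 0],
], turn=[0, 0, 0, 0, 0, 0], grip=[-1, -1, -1, -1, -1, -1])

```text
time_s: 2.5
ee_pos: [0.502, -0.0828, 0.345]
tool_rot: [-0.191, 0.982, -0.0, -0.0]
wrist_force: [0.1, 0.2, 0.1]
grip_width: 0.0005
finger_force: 0.0
```

```bash
python3 - <<'E'
from h import *
snap('top','t1');b=snap('side','s1')['image'];w=robot.snapshot('wrist')['image']
j=b[100:225,235:345]
cv2.imwrite('pics/c1.png',np.hstack([cv2.resize(j,(352,400),interpolation=3),cv2.resize(w,(440,400))])[:,:,::-1])
print(robot.get_state()['ee_pos'])
E
```

```text
[ 0.50234434 -0.08235034  0.34573899]
```

View pics/c1.png

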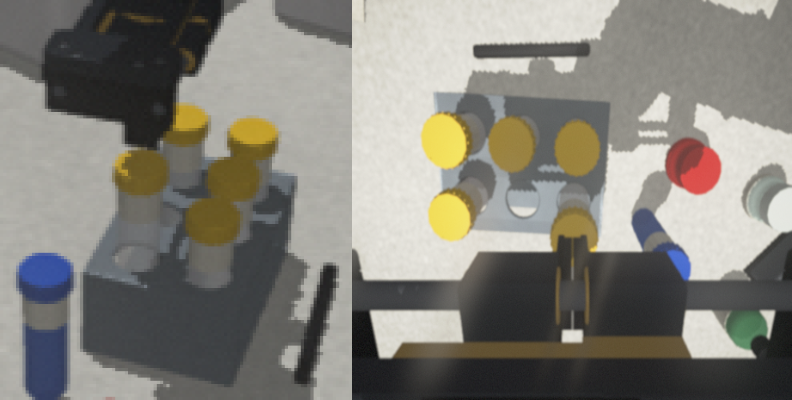

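The side crop shows the closed fingertips (about 145,140) just above the raised cap (140,170) with a gap. The wrist view agrees: fingers over the cap at about (573,230). Now I dwell.

Request:
step_arm([
  [0, 0, 0],
  [0, 0, 0],
  [0, 0, 0],
  [0, 0, 0],
  [0, 0, 0],
  [0, 0, 0],
  [0, 0, 0],
  [0, 0, 0],
  [0, 0, 0],
  [0, 0, 0],
  [0, 0, 0],
  [0, 0, 0],
  [0, 0, 0],
  [0, 0, 0],
  [0, 0, 0],
  [0, 0, 0],
  [0, 0, 0],
  [0, 0, 0],
  [0, 0, 0],
  [0, 0, 0],
], turn=[0, 0, 0, 0, 0, 0, 0, 0, 0, 0, 0, 0, 0, 0, 0, 0, 0, 0, 0, 0], grip=[-1, -1, -1, -1, -1, -1, -1, -1, -1, -1, -1, -1, -1, -1, -1, -1, -1, -1, -1, -1])

```text
time_s: 4.65
ee_pos: [0.5022, -0.0821, 0.3448]
tool_rot: [-0.192, 0.981, 0.0, 0.0]
wrist_force: [0.6, -0.4, 0.6]
grip_width: 0.0008
finger_force: 0.0
```

Request:
step_arm([
  [0, 0, 0],
  [0, 0, 0],
  [0, 0, -0.3],
  [0, 0, -0.3],
  [0, 0, -0.3],
  [0, 0, -0.3],
  [0, 0, -0.3],
  [0, 0, -0.3],
  [0, 0, -0.3],
  [0, 0, -0.3],
  [0, 0, 0],
  [0, 0, 0],
], turn=[0, 0, 0, 0, 0, 0, 0, 0, 0, 0, 0, 0], grip=[-1, -1, -1, -1, -1, -1, -1, -1, -1, -1, -1, -1])

```text
time_s: 5.85
ee_pos: [0.5022, -0.082, 0.3204]
tool_rot: [-0.192, 0.981, 0.0, -0.0]
wrist_force: [-0.3, 0.4, -0.6]
grip_width: 0.0003
finger_force: 0.0
```

Request:
step_arm([
  [0, 0, -0.2],
  [0, 0, -0.2],
  [0, 0, -0.2],
  [0, 0, -0.2],
  [0, 0, -0.2],
  [0, 0, -0.2],
  [0, 0, -0.2],
  [0, 0, -0.2],
], turn=[0, 0, 0, 0, 0, 0, 0, 0], grip=[-1, -1, -1, -1, -1, -1, -1, -1])

```text
time_s: 6.65
ee_pos: [0.5022, -0.082, 0.3046]
tool_rot: [-0.192, 0.981, -0.0, -0.0]
wrist_force: [-1.1, 0.2, 3.8]
grip_width: 0.0002
finger_force: 1.8
```

Request:
step_arm([
  [0, 0, -0.1],
  [0, 0, 0],
], turn=[0, 0], grip=[-1, -1])

```text
time_s: 6.85
ee_pos: [0.5022, -0.082, 0.3034]
tool_rot: [-0.192, 0.981, 0.0, -0.0]
wrist_force: [-0.5, -0.7, 1.2]
grip_width: 0.0005
finger_force: 0.6
```

Still moving at about 4 N, with no hard stop yet; I continue in 1 mm steps.

Request:
step_arm([
  [0, 0, -0.1],
  [0, 0, 0],
  [0, 0, 0],
], turn=[0, 0, 0], grip=[-1, -1, -1])

```text
time_s: 7.15
ee_pos: [0.5022, -0.082, 0.3027]
tool_rot: [-0.192, 0.981, 0.0, 0.0]
wrist_force: [-1.2, 0.0, 1.8]
grip_width: 0.0006
finger_force: 1.0
```

Request:
step_arm([
  [0, 0, -0.05],
  [0, 0, 0],
  [0, 0, 0],
], turn=[0, 0, 0], grip=[-1, -1, -1])

```text
time_s: 7.45
ee_pos: [0.5022, -0.082, 0.3026]
tool_rot: [-0.192, 0.981, -0.0, 0.0]
wrist_force: [-1.7, -0.0, 4.7]
grip_width: 0.0006
finger_force: 2.6
```

Request:
step_arm([
  [0, 0, -0.05],
  [0, 0, 0],
  [0, 0, 0],
], turn=[0, 0, 0], grip=[-1, -1, -1])

```text
time_s: 7.75
ee_pos: [0.5022, -0.082, 0.3026]
tool_rot: [-0.192, 0.981, -0.0, 0.0]
wrist_force: [-2.6, 0.7, 6.6]
grip_width: 0.0004
finger_force: 3.9
```

Request:
step_arm([
  [0, 0, -0.05],
  [0, 0, 0],
  [0, 0, 0],
], turn=[0, 0, 0], grip=[-1, -1, -1])

```text
time_s: 8.05
ee_pos: [0.5022, -0.082, 0.3026]
tool_rot: [-0.192, 0.981, -0.0, 0.0]
wrist_force: [-4.7, 1.8, 11.0]
grip_width: 0.0004
finger_force: 5.2
```

Hard stop reached: tip height is 0.1206 m and the force rises to 11 N with no movement. I lift off and move over the switch at height.

Request:
step_arm([
  [0, 0, 0.5],
  [0, 0, 1.5],
  [0, 0, 2],
  [0, 0, 2],
  [-0.2, 2.5, 0],
  [-0.2, 3, 0],
  [-0.2, 3, 0],
  [-0.2, 3, 0],
  [-0.2, 3, 0],
  [-0.2, 3, 0],
  [-0.2, 3, 0],
  [-0.2, 3, 0],
  [-0.2, 3, 0],
  [-0.4, 3, 0],
  [0, 0, 0],
  [0, 0, 0],
], turn=[0, 0, 0, 0, 0, 0, 0, 0, 0, 0, 0, 0, 0, 0, 0, 0], grip=[-1, -1, -1, -1, -1, -1, -1, -1, -1, -1, -1, -1, -1, -1, -1, -1])

```text
time_s: 9.65
ee_pos: [0.48, 0.2133, 0.3606]
tool_rot: [-0.192, 0.981, -0.0, -0.0]
wrist_force: [1.2, -0.3, 1.1]
grip_width: 0.0004
finger_force: 0.0
```

```bash
python3 - <<'E'
from h import *
b=snap('side','s2')['image'];w=robot.snapshot('wrist')['image']
j=b[100:350,135:345]
cv2.imwrite('pics/c2.png',np.hstack([cv2.resize(j,(336,400),interpolation=3),cv2.resize(w,(440,400))])[:,:,::-1])
print(robot.get_state()['ee_pos'])
# independent window fix from the side view + old top
print(onplane('s0',292*.64,431*.64,.045))
E
```

```text
[0.48015079 0.21232608 0.36089662]
[0.4770172  0.21558719 0.045     ]
```

View pics/c2.png

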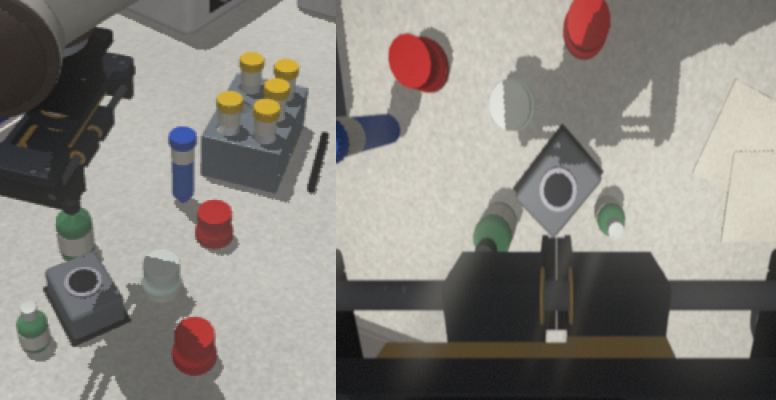

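The side crop shows the pressed tube (230,100) level with its neighbours. Fingers are lined up above the switch window (82,282), and the bottles are clear. I descend and dwell.

Request:
step_arm([
  [0, 0, -2],
  [0, 0, -2],
  [0, 0, -2],
  [0, 0, -2],
  [0, 0, -1.5],
  [0, 0, -1],
  [0, 0, -0.9],
  [0, 0, 0],
  [0, 0, 0],
  [0, 0, 0],
  [0, 0, 0],
  [0, 0, 0],
  [0, 0, 0],
  [0, 0, 0],
], turn=[0, 0, 0, 0, 0, 0, 0, 0, 0, 0, 0, 0, 0, 0], grip=[-1, -1, -1, -1, -1, -1, -1, -1, -1, -1, -1, -1, -1, -1])

```text
time_s: 11.15
ee_pos: [0.4802, 0.213, 0.2474]
tool_rot: [-0.192, 0.981, 0.0, 0.0]
wrist_force: [0.1, -1.0, 0.6]
grip_width: 0.0006
finger_force: 0.0
```

Request:
step_arm([
  [0, 0, 0],
  [0, 0, 0],
  [0, 0, 0],
  [0, 0, 0],
  [0, 0, 0],
  [0, 0, 0],
  [0, 0, 0],
  [0, 0, 0],
  [0, 0, 0],
  [0, 0, 0],
  [0, 0, 0],
  [0, 0, 0],
  [0, 0, 0],
  [0, 0, 0],
  [0, 0, 0],
  [0, 0, 0],
  [0, 0, 0],
  [0, 0, 0],
], turn=[0, 0, 0, 0, 0, 0, 0, 0, 0, 0, 0, 0, 0, 0, 0, 0, 0, 0], grip=[-1, -1, -1, -1, -1, -1, -1, -1, -1, -1, -1, -1, -1, -1, -1, -1, -1, -1])

```text
time_s: 12.95
ee_pos: [0.4802, 0.213, 0.2472]
tool_rot: [-0.192, 0.981, 0.0, -0.0]
wrist_force: [-0.1, 0.0, 0.5]
grip_width: 0.0003
finger_force: 0.0
```

```bash
python3 - <<'E'
from h import *
b=snap('side','s3')['image'];w=robot.snapshot('wrist')['image']
j=b[100:350,135:345]
cv2.imwrite('pics/c3.png',np.hstack([cv2.resize(j,(336,400),interpolation=3),cv2.resize(w,(440,400))])[:,:,::-1])
E
```

```text
(no output)
```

View pics/c3.png

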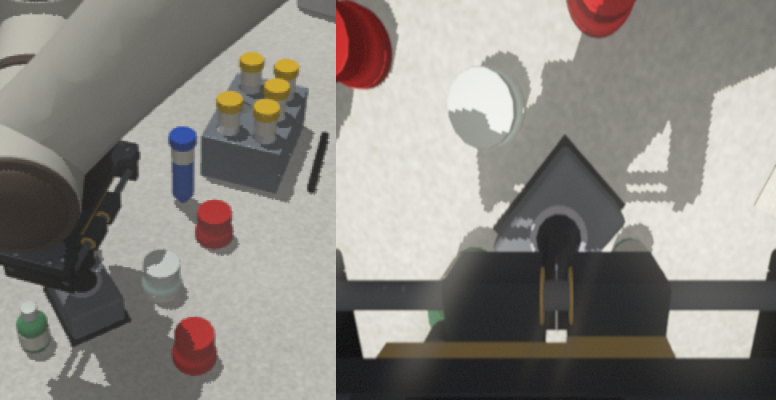

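The wrist view shows the fingers centred over the window ring (557,235), and nothing has been disturbed. I raise clear and hand in.

Request:
step_arm([
  [0, 0, 2],
  [0, 0, 2],
  [0, 0, 2],
  [0, 0, 2],
  [0, 0, 2],
  [0, 0, 0],
  [0, 0, 0],
], turn=[0, 0, 0, 0, 0, 0, 0], grip=[-1, -1, -1, -1, -1, -1, -1])

```text
time_s: 13.75
ee_pos: [0.48, 0.2128, 0.3472]
tool_rot: [-0.192, 0.981, 0.0, 0.0]
wrist_force: [-0.5, -0.5, -0.5]
grip_width: 0.0002
finger_force: 0.0
```

```bash
python3 -c "
from plant import robot
print(robot.finish_job())"
```

```text
the job is handed in; nothing more can be done
None
```

I pointed out the raised tube, pressed it to its hard stop level with the others, acknowledged at the switch without contact, and handed the job in at about 14 s; the hand-in returned no verdict.

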